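# Swing the coffee mill's crank to the back and push its drawer shut

## Robot

A 6-joint arm with a two-finger parallel gripper is mounted at the origin on a cart in front of the work surface, level with it; the furniture and walls round the work are solid. World frame = base frame: x ahead of the robot, y to its left, z up, the work surface at z = 0. Lengths are in m, angles in degrees, forces in N, time in s.
With the tool pointing down it reaches from about 0.3 to 0.775 m from the base axis. Payload 14.6 kg.
Tool frame: the origin (TCP) lies on the centre line of the jaws, within the pads' length; the fingertips stand 11 mm ahead of it and the grasp point (between the pads) lies 8 mm behind it (robot.finger_overhang is the z of the fingertips in the tool frame, in m); z points along the fingers, y is the direction in which the jaws open and shut (so a half turn about z gives the same grasp; the last joint's range is limited). The gripper opens to 85 mm and grips with 20 to 120 N. Pads are 22 mm wide; open, the fingers measure 114 mm over their backs; the gripper's body (76 mm by 85 mm) begins 54 mm behind the grasp point. The pads swing forward as they close: fully open they stand 13 mm farther back than shut.
Start: joints at [-67.93, 17.183, 87.147, -0, 75.671, -3.816], TCP at [0.24, -0.495, 0.242] pointing down, gripper open.
Joint ranges: [-173.82, 173.82], [-45.26, 126.66], [13.44, 144.39], [-59.66, 239.66], [0, 175.72], [-146.38, 146.38]. Speed limits (degrees/s): [127.2, 127.2, 147.25, 180, 180, 180].

## Interface

Orientations are given as a 3x3 rotation matrix whose columns are the frame's x, y, z axes.
In Python, from bench import sensors, viewer, job, robot gives the robot as it stands.
- The arm moves only by the tool drive_tool, never from a script. Its argument "rows" is text: rows parted by semicolons, each of 7 numbers parted by spaces: the turn, a rotation vector about the tool's x, y, z in units of 8 degrees (1.0 is 8 degrees), then the shift along the tool's x, y, z in mm, then the opening, from -1 (shut) to 1 (fully open). In form: wx wy wz tx ty tz jaw; .... A call has 1 to 8 rows; each row shifts and turns the pose as measured when the row begins, along the tool's axes as they then stand; what a row does not reach is not made up. A row lasts 1/10 s, in which the tool goes at most 50 mm and 8.59 degrees, less where a joint would pass 70% of its speed; a pose out of reach is approached as far as the arm can. A call is refused whole if a number of a shift passes 50 or a number of a turn 1, either way. A call with a gripper value outside its range is refused whole. The fingers move at their own pace and stop on an object; "force" is the grip in N (left out, the last holds). Time passes only in rows, so rows that do not move let the fingers close. It gives the time, the measured TCP pose, the force and the opening at its end, in the units of the state.
- sensors.get_state(): the state, without advancing time (a new reading comes with each control period).
- viewer.grab_frame(name): name is "side" or "top"; returns the picture (400x640x3 uint8, red, green, blue); there is no depth.
- viewer.get_calibration(name): a dict with "camera_matrix" (3x3 intrinsics, pixels), "world_to_cam" (4x4, takes a point from world to camera coordinates). Camera axes: x right, y down, z forward; pixel columns grow to the right and rows downward; lengths in m; the calibration is good to about 2 mm. A picture is of the moment at which its call begins. get_calibration takes no time and is no camera call.
- job.job_done(): hands the job in, once; it reports no verdict.
The state is a dict: "t": time; "joint_positions": joint angles; "joint_velocities": joint speeds; "tau": joint torques, N m; "tcp_pos": TCP position; "ee_rot": TCP orientation; "wrist_force": force on the tool from outside, world axes, zero at the start; "wrist_torque": the same for the moment, N m; "finger_gap": finger opening in m.
Only numpy, scipy, OpenCV 4.12 (cv2) and the standard library are available. Lean on these libraries where they do the work, as an engineer would, in place of code of your own. Each camera call takes 0.05 s, during which the arm holds its last target.

## Task

The nearer of the two coffee mills on the table has been left with its drawer pulled out and its crank hanging over the drawer. Using only your fingertips, push the crank round until its handle points straight out behind the mill, away from the drawer side, and push the little drawer fully home. Do not lift, tip or shove the mill, and leave the cup, the dotted mug and the jar beside it where they stand.

Things in the scene. Friction and masses are not known exactly. Their poses are not given: they have to be found in the camera images.
- mill: The nearer wooden box mill, 1.3 kg, loose; slides under about 8 N. Origin at table height, z up; drawer side faces its -x, back +x (start: turned 0.5 to 1.15 rad, so the drawer faces right of the robot). In its frame the body is centred at x 6, y 26 mm: base 128 x 128 mm, sides 112, top plate 122 wide at z 106 to 116 mm (front edge x -55), hopper 90 wide to z 148. Tips if pushed hard high up.
- crank_axis (a point): Point on the crank's upright turning axis, at the mill's top, 151 mm above the table (x = 6.5, y = 26 mm in the mill's frame).
- crank_knob (a point): Middle of the crank's handle: an upright dark cylinder, 26 mm diameter, from 176 to 212 mm above the table (point at 194), 103 mm out from the crank axis. The crank arm (11 mm wide, 155 to 175 mm above the table) runs from below it to the axis. At the start it hangs over the drawer side, within 0.75 rad of straight.
- mill_crank (a joint): Crank angle, rad, growing counter-clockwise from above; turns both ways without stops and stays where left. 0: handle points to the mill's -y; 1.57: straight back (mill's +x), where it must go; 4.71: straight over the drawer (-x). Takes about 0.5 to 1 N at the handle.
- drawer_knob (a point): Front end of the drawer's round knob (16 mm diameter, sticking out 21 mm from the drawer front), 37 mm above the table. With the drawer home it lies at x -70, y 26 mm in the mill's frame. The drawer front is 92 mm wide, from 13 to 61 mm above the table, and sits in the mill's front face when home.
- mill_drawer (a joint): How far the drawer is out, m: 0 is fully home (a firm stop), 0.075 fully out. It slides along the mill's x; pushing it in takes about 1 N. At the start it is 0.03 to 0.065 m out.
- cup: White faceted cup, 66 mm across, 63 mm high, standing loose about 0.14 m from the mill on its -y side; origin under its middle. Leave it alone.
- mug: White mug with dark dots, 82 mm across, 117 mm with its handle, 91 mm high, standing loose about 0.2 m from the mill on its +y side; origin under its middle. Leave it alone.
- jar: Glass jar with a black lid, 65 mm across, 86 mm high, standing loose behind the mill (its +x, +y corner); origin under its middle. Leave it alone.
Not all that is in view belongs to the job. What is meant by the mill is not white, and is the larger of those in its own colour.

How it is judged (in metres and radians):
At the end, for the whole second after the job is handed in: The crank's handle points back from the mill within about 0.58 rad (33 degrees) of straight, the drawer is home to within 4 mm, both at rest; the mill stands flat on the table within 30 mm of where it stood, and cup, mug and jar within 20 mm of where they stood (x of crank_knob in the frame of mill above 0.092 m and value of joint mill_drawer below 0.004 m and distance of mill from where it was at the start of the episode below 0.03 m and angle between mill's own z axis and vertical below 0.03 rad and distance of each of cup, mug, jar from where it was at the start of the episode below 0.02 m and linear speed of mill below 0.01 m/s and linear speed of mill_crank below 0.02 m/s); the robot touches nothing.
It fails at once if the mill is lifted off the table (height (world z) of mill above 0.012 m).
It fails at once if the mill is tipped (more than about 9 degrees) (angle between mill's own z axis and vertical above 0.15 rad).
It fails at once if the mill is shoved along the table by more than 40 mm (distance of mill from where it was at the start of the episode above 0.04 m).
It fails at once if the cup, the mug or the jar is pushed away or picked up (distance of any of cup, mug, jar from where it was at the start of the episode above 0.03 m).
It also fails if it takes over 58 s, if anything falls off the work surface, if the arm or the gripper's body presses on something with over 40 N, if the wrist force passes 120 N, or if a joint passes its speed limit or range.

## Working session

There is one attempt and no reset: what is moved stays moved. The work goes in short steps, Python scripts to look and compute and a tool call to move; the robot and the scene stay as the last step left them, time stands still between calls to the robot, and variables do not carry over. Pictures are saved under pics/ and viewed, and the job is handed in when it is done.

Besides the shell and the picture viewer there is one more tool, called after "Emit:" as name(argument=value, ...) on one line, values as JSON. drive_tool: Moves the arm, as the interface text tells. Its arguments: {"type":"object","properties":{"rows":{"type":"string"},"force":{"type":"number"}},"required":["rows"]}

```bash
mkdir -p pics; ls
python3 - <<'E'
from bench import sensors, viewer, job, robot
import cv2,numpy as np
np.set_printoptions(suppress=True,precision=4)
s=sensors.get_state();print(s)
print(robot.finger_overhang)
for n in("side","top"):
    im=viewer.grab_frame(n);cv2.imwrite(f"pics/{n}0.png",im[:,:,::-1]);print(viewer.get_calibration(n))
E
```

```text
pics
{'t': 0.0, 'joint_positions': array([-67.9313,  17.2172,  87.1818,  -0.0014,  75.6734,  -3.8177]), 'joint_velocities': array([-0.0537, -0.0138,  0.0139, -0.0575,  0.0538, -0.0398]), 'tau': array([ -0.0006, -54.3509, -36.1791,  -0.0001,   0.004 ,  -0.    ]), 'tcp_pos': array([ 0.24  , -0.4946,  0.2417]), 'ee_rot': array([[ 0.8997,  0.4366, -0.0005],
       [ 0.4366, -0.8997,  0.0012],
       [ 0.0001, -0.0013, -1.    ]]), 'wrist_force': array([-0.6609,  1.0645, -0.9944]), 'wrist_torque': array([ 0.0245,  0.0185, -0.0196]), 'finger_gap': 0.0852984851036087}
0.011
{'camera_matrix': array([[500.069 ,   0.    , 316.4229],
       [  0.    , 500.069 , 199.2807],
       [  0.    ,   0.    ,   1.    ]]), 'world_to_cam': array([[-0.5871,  0.8092,  0.0211,  0.3055],
       [ 0.3568,  0.2821, -0.8906, -0.1105],
       [-0.7266, -0.5153, -0.4543,  1.6172],
       [ 0.    ,  0.    ,  0.    ,  1.    ]])}
{'camera_matrix': array([[459.8545,   0.    , 324.1448],
       [  0.    , 459.8545, 191.9446],
       [  0.    ,   0.    ,   1.    ]]), 'world_to_cam': array([[-0.0156, -0.9999,  0.002 ,  0.0544],
       [-0.9777,  0.0149, -0.2095,  0.5994],
       [ 0.2094, -0.0053, -0.9778,  1.2456],
       [ 0.    ,  0.    ,  0.    ,  1.    ]])}
```

View pics/side0.png

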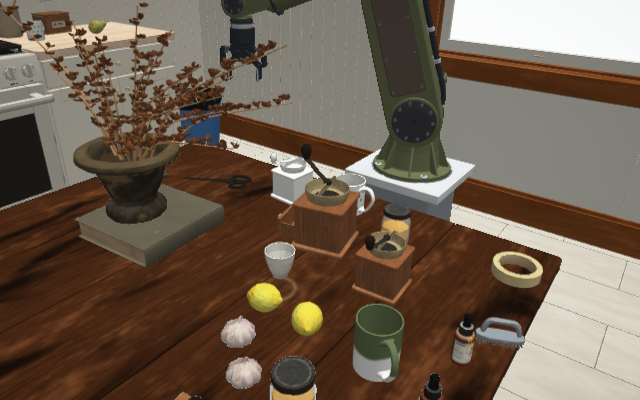

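View pics/top0.png

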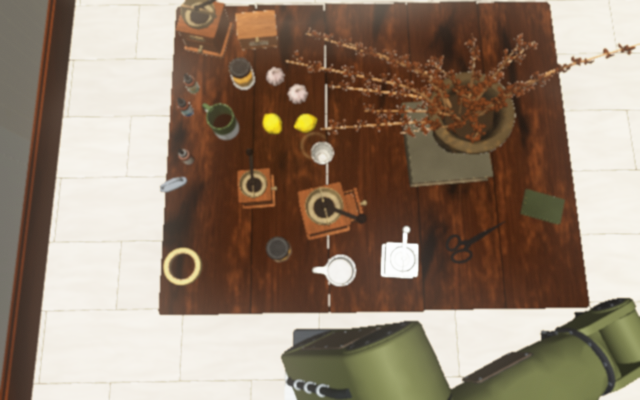

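Run:
```python
import cv2,numpy as np
a=cv2.imread('pics/top0.png')[165:300,260:420];b=cv2.imread('pics/side0.png')[135:285,240:420]
cv2.imwrite('pics/c0.png',cv2.resize(a,None,fx=5,fy=5,interpolation=cv2.INTER_CUBIC)[:600])
cv2.imwrite('pics/c1.png',cv2.resize(b,None,fx=4,fy=4,interpolation=cv2.INTER_CUBIC))
```

```text
(no output)
```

View pics/c0.png

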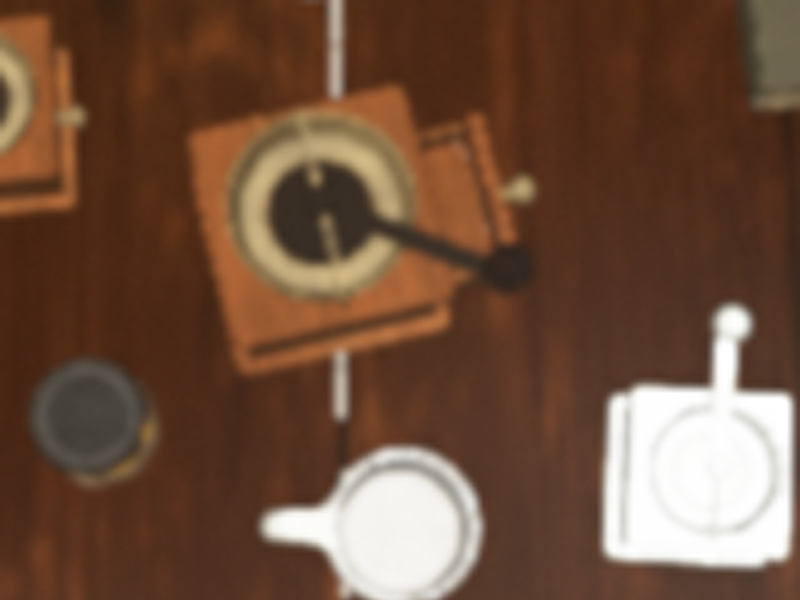

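View pics/c1.png

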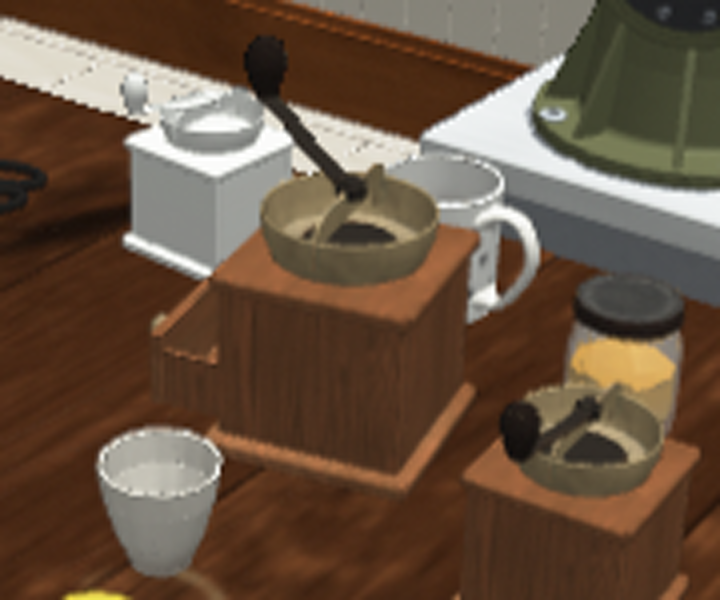

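```bash
cat > h.py <<'E'
import numpy as np
from bench import sensors, viewer, job, robot
np.set_printoptions(suppress=True,precision=4)
def ray(n,p):
    c=viewer.get_calibration(n);T=c['world_to_cam'];R=T[:3,:3];o=-R.T@T[:3,3]
    d=R.T@np.linalg.solve(c['camera_matrix'],[p[0],p[1],1.]);return o,d/np.linalg.norm(d)
def pl(n,p,z):
    o,d=ray(n,p);return o+d*(z-o[2])/d[2]
def two(a,b):
    o1,d1=ray('top',a);o2,d2=ray('side',b)
    s=np.linalg.lstsq(np.c_[d1,-d2],o2-o1,rcond=None)[0];p,q=o1+s[0]*d1,o2+s[1]*d2
    return (p+q)/2,np.linalg.norm(p-q)
def proj(n,X):
    c=viewer.get_calibration(n);x=c['world_to_cam']@np.r_[X,1];u=c['camera_matrix']@x[:3];return u[:2]/u[2]
E
python3 - <<'E'
from h import *
C=lambda u,v:(u/5+260-.4,v/5+165-.4)
cs=[pl('top',C(*c),.116)for c in[(190,133),(404,87),(450,303),(245,355)]]
print(np.array(cs)); print([np.linalg.norm(cs[i]-cs[i-1]) for i in range(4)],np.mean(cs,0))
for i in range(4):
  d=cs[i]-cs[i-1];print(np.degrees(np.arctan2(d[1],d[0])))
print('knob',pl('top',C(508,265),.205),two(C(508,265),(265/4+240-.4,66/4+135-.4)))
print('axis hopper rim',pl('top',C(322,206),.148))
print('drawer knob',pl('top',C(522,190),.037),pl('top',C(533,190),.037))
print('two drawer',two(C(520,190),(160/4+240,324/4+135)))
for n,c in dict(jar=(88,412),mug=(400,525)).items(): print(n,pl('top',C(*c),.088))
print('cup',pl('top',(321.5,152.5),.063))
print('white knob',pl('top',C(733,323),.2), 'plant leftmost',pl('top',(320,128),.3))
E
```

```text
[[ 0.5921  0.1178  0.116 ]
 [ 0.6161  0.0004  0.116 ]
 [ 0.4964 -0.0216  0.116 ]
 [ 0.4701  0.0889  0.116 ]]
[np.float64(0.12536869363997255), np.float64(0.1198850836876264), np.float64(0.1216786743791192), np.float64(0.11353979262351171)] [0.5437 0.0464 0.116 ]
13.369190263694883
-78.4366910500434
-169.5919580321863
103.40678735268173
knob [ 0.5027 -0.0458  0.205 ] (array([ 0.5049, -0.0471,  0.1917]), np.float64(0.0003282618239281893))
axis hopper rim [0.5446 0.0466 0.148 ]
drawer knob [ 0.5725 -0.0698  0.037 ] [ 0.5724 -0.0761  0.037 ]
two drawer (array([ 0.5735, -0.07  ,  0.0373]), np.float64(0.003559466215338342))
jar [0.4436 0.1754 0.088 ]
mug [0.3802 0.007  0.088 ]
cup [0.7173 0.051  0.063 ]
white knob [ 0.4725 -0.1578  0.2   ] plant leftmost [0.706  0.0539 0.3   ]
```

```bash
cat >> h.py <<'E'
def yang(R): return np.degrees(np.arctan2(R[1,1],R[0,1]))
def plan(pts,P=None,th=None):
    """pts list of (x,y,z,yang) ; prints rows tool frame, assuming each row is reached"""
    s=sensors.get_state()
    P=s['tcp_pos'] if P is None else np.array(P); th=yang(s['ee_rot']) if th is None else th
    for p in pts:
        t=np.radians(th);c,q=np.cos(t),np.sin(t)
        d=np.array(p[:3])-P;x=d@[-q,c,0];y=d@[c,q,0]
        w=(th-p[3]+180)%360-180
        print("0 0 %.2f %.0f %.0f %.0f"%(w/8,x*1e3,y*1e3,-d[2]*1e3));P=np.array(p[:3]);th=p[3]
E
python3 - <<'E'
from h import *
for a,b in [((325,128),(290,97)),((288,62),(290,97)),((308,30),(290,97)),((325,128),(284,45)),((288,62),(284,45)),((308,30),(284,45))]:print(a,b,two(a,b))
A=np.array([.24,-.495,.242]);B=np.array([.503,-.046,.28])
plan([tuple(A+(B-A)*k/12)+(-64+40*k/12,) for k in range(1,13)])
E
```

```text
(325, 128) (290, 97) (array([0.678 , 0.0431, 0.3753]), np.float64(0.001090657485803335))
(288, 62) (290, 97) (array([0.8062, 0.1311, 0.4214]), np.float64(0.024779555124328893))
(308, 30) (290, 97) (array([0.8441, 0.1159, 0.4401]), np.float64(0.10008581755610373))
(325, 128) (284, 45) (array([0.657 , 0.0318, 0.4616]), np.float64(0.029818377203904792))
(288, 62) (284, 45) (array([0.7791, 0.1151, 0.4904]), np.float64(0.0029711500444014427))
(308, 30) (284, 45) (array([0.8144, 0.1006, 0.5052]), np.float64(0.06791183622619087))
0 0 -0.43 36 -24 -3
0 0 -0.42 37 -22 -3
0 0 -0.42 39 -20 -3
0 0 -0.42 40 -17 -3
0 0 -0.42 41 -15 -3
0 0 -0.42 41 -13 -3
0 0 -0.42 42 -10 -3
0 0 -0.42 43 -8 -3
0 0 -0.42 43 -5 -3
0 0 -0.42 43 -3 -3
0 0 -0.42 43 -0 -3
0 0 -0.42 43 2 -3
```

Emit:
drive_tool(rows="0 0 -0.42 36 -24 -5 0.1; 0 0 -0.42 37 -22 -5 0.1; 0 0 -0.42 39 -20 -5 0.1; 0 0 -0.42 40 -17 -5 0.1; 0 0 -0.42 41 -15 -5 0.1; 0 0 -0.42 41 -13 -3 0.1; 0 0 -0.42 42 -10 -3 0.1; 0 0 -0.42 43 -8 -3 0.1")

```text
t: 0.9
tcp_pos: [0.4162, -0.1856, 0.2745]
ee_rot: [[0.597, 0.802, -0.003], [0.802, -0.597, 0.005], [0.002, -0.006, -1.0]]
wrist_force: [0.5, 0.7, -0.1]
finger_gap: 0.0472
```

Run:
```python
from h import *
s=sensors.get_state();A=s['tcp_pos'];y=yang(s['ee_rot']);print(A,y,s['finger_gap'])
B=np.array([.503,-.046,.26]);n=6
plan([tuple(A+(B-A)*k/n)+(y+(-24-y)*k/n,) for k in range(1,n+1)])
```

```text
[ 0.4162 -0.1856  0.2745] -36.68569445275129 0.04715888410886136
0 0 -0.26 27 -2 2
0 0 -0.26 27 -1 2
0 0 -0.26 27 -0 2
0 0 -0.26 27 1 2
0 0 -0.26 27 2 2
0 0 -0.26 27 3 2
```

Emit:
drive_tool(rows="0 0 -0.26 27 -2 2 0.1; 0 0 -0.26 27 -1 2 0.1; 0 0 -0.26 27 0 2 0.1; 0 0 -0.26 27 1 2 0.1; 0 0 -0.26 27 2 2 0.1; 0 0 -0.26 27 3 2 0.1; 0 0 0 5 0 0 0.1; 0 0 0 0 0 0 0.1")

```text
t: 1.7
tcp_pos: [0.5081, -0.0323, 0.2612]
ee_rot: [[0.394, 0.919, -0.006], [0.919, -0.394, 0.006], [0.003, -0.008, -1.0]]
wrist_force: [0.6, 0.1, -0.5]
finger_gap: 0.0467
```

Run:
```python
from h import *
import cv2
s=sensors.get_state();A=s['tcp_pos'];y=yang(s['ee_rot']);print(A,y,s['finger_gap'])
plan([(.503,-.046,.195,-24)])
im=viewer.grab_frame('side')[:,:,::-1];t=viewer.grab_frame('top')[:,:,::-1]
c=np.hstack([cv2.resize(im[60:260,220:420],None,fx=2,fy=2),cv2.resize(t[120:320,240:440],None,fx=2,fy=2)]);cv2.imwrite('pics/a1.png',c)
```

```text
[ 0.5081 -0.0323  0.2612] -23.200126305180145 0.046740518970746756
0 0 0.10 -15 1 66
```

View pics/a1.png

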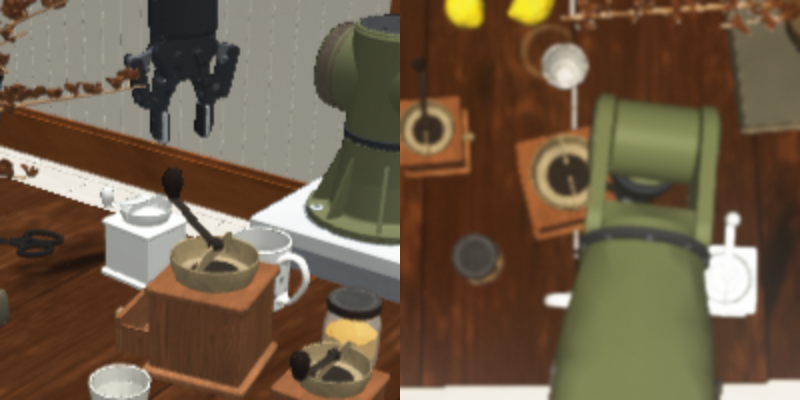

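The side view shows the open fingertips about 5 cm above the knob, which sits at crop pixel (174,183). They are slightly too far inward, which matches the computed −15 mm correction.

Emit:
drive_tool(rows="0 0 0.1 -14 1 0 0.1; 0 0 0 0 0 15 0.1; 0 0 0 0 0 15 0.1; 0 0 0 0 0 15 0.1; 0 0 0 0 0 15 0.1; 0 0 0 0 0 5 0.1; 0 0 0 0 0 0 0.1")

```text
t: 2.5
tcp_pos: [0.4995, -0.0563, 0.1961]
ee_rot: [[0.421, 0.907, -0.003], [0.907, -0.421, 0.004], [0.002, -0.005, -1.0]]
wrist_force: [0.0, 0.3, 0.5]
finger_gap: 0.0469
```

Run:
```python
from h import *
import cv2
s=sensors.get_state();A=s['tcp_pos'];y=yang(s['ee_rot']);print(A,y,s['finger_gap'],s['wrist_force'])
im=viewer.grab_frame('side')[:,:,::-1]
cv2.imwrite('pics/a2.png',cv2.resize(im[100:260,230:420],None,fx=3,fy=3))
```

```text
[ 0.4995 -0.0563  0.1961] -24.913005191122657 0.04690851593968511 [0.0133 0.2533 0.4598]
```

View pics/a2.png

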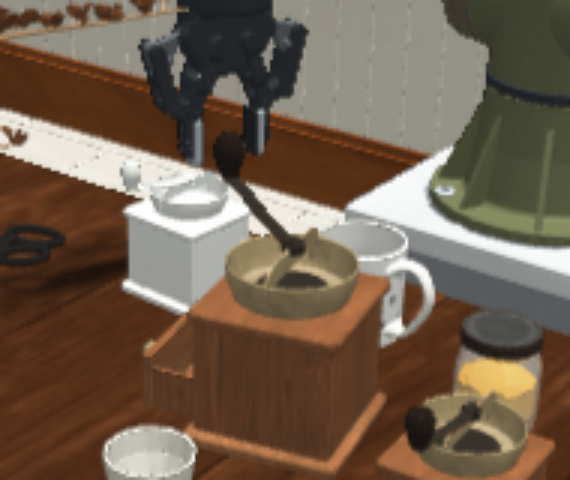

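```bash
cat >> h.py <<'E'
AX=np.array([.544,.0465])
def orbit(d,n,zt=.195,r=.104,lim=-136,stop=-263):
    s=sensors.get_state();A=s['tcp_pos'];v=A[:2]-AX;f0=np.degrees(np.arctan2(v[1],v[0]))
    if f0>0:f0-=360
    print('phi',f0,'r',np.hypot(*v),'yang',yang(s['ee_rot']),'F',s['wrist_force'],'q6',s['joint_positions'][5],'z',A[2])
    pts=[]
    for k in range(1,n+1):
        f=max(f0-d*k,stop);p=AX+r*np.array([np.cos(np.radians(f)),np.sin(np.radians(f))])
        y=max(f+90,lim+np.degrees(np.arctan2(p[1],p[0])));pts.append((*p,zt,y))
    plan(pts)
E
python3 - <<'E'
from h import *
orbit(6,8)
E
```

```text
phi -113.35238368273463 r 0.1119317983331981 yang -24.908528396307375 F [-0.0289 -0.6395 -0.2858] q6 14.139203358984524 z 0.19653051204259292
0 0 0.56 8 -11 2
0 0 0.75 1 -11 -0
0 0 0.75 1 -11 -0
0 0 0.75 1 -11 -0
0 0 0.75 1 -11 -0
0 0 0.75 1 -11 -0
0 0 0.75 1 -11 -0
0 0 0.75 1 -11 -0
```

Emit:
drive_tool(rows="0 0 0.5 6 -8 1 0.1; 0 0 0.75 2 -11 0 0.1; 0 0 0.75 1 -11 0 0.1; 0 0 0.75 1 -11 0 0.1; 0 0 0.75 1 -11 0 0.1")

```text
t: 3.05
tcp_pos: [0.4638, -0.0182, 0.1998]
ee_rot: [[0.81, 0.587, 0.004], [0.587, -0.81, 0.002], [0.004, 0.0, -1.0]]
wrist_force: [-0.2, -0.4, -0.4]
finger_gap: 0.0473
```

Run:
```python
from h import *
orbit(6,8)
```

```text
phi -141.10208473347777 r 0.10307701941205104 yang -54.09065349918885 F [-0.2023 -0.4482 -0.4428] q6 47.17644862634334 z 0.19981351885050316
0 0 0.38 -1 -11 5
0 0 0.75 1 -11 -0
0 0 0.75 1 -11 -0
0 0 0.75 1 -11 -0
0 0 0.75 1 -11 -0
0 0 0.75 1 -11 -0
0 0 0.75 1 -11 -0
0 0 0.75 1 -11 -0
```

Emit:
drive_tool(rows="0 0 0.4 0 -11 4 0.1; 0 0 0.75 1 -11 1 0.1; 0 0 0.75 1 -11 1 0.1; 0 0 0.75 1 -11 0 0.1; 0 0 0.75 1 -11 0 0.1; 0 0 0 0 0 0 0.1")

```text
t: 3.65
tcp_pos: [0.4441, 0.0325, 0.1996]
ee_rot: [[0.992, 0.127, 0.013], [0.127, -0.992, 0.001], [0.013, 0.001, -1.0]]
wrist_force: [0.7, 0.3, 0.0]
finger_gap: 0.0471
```

Run:
```python
from h import *
import cv2
orbit(6,8)
im=viewer.grab_frame('side')[:,:,::-1]
cv2.imwrite('pics/a3.png',cv2.resize(im[100:260,230:420],None,fx=3,fy=3))
```

```text
phi -172.02897337255368 r 0.10089244313152786 yang -82.69632712686222 F [0.6633 0.3126 0.0315] q6 82.1332176355276 z 0.19961055086103646
0 0 0.67 -3 -11 5
0 0 0.75 1 -11 -0
0 0 0.75 1 -11 -0
0 0 0.75 1 -11 -0
0 0 0.75 1 -11 -0
0 0 0.75 1 -11 -0
0 0 0.64 1 -11 -0
0 0 -0.11 1 -11 -0
```

View pics/a3.png

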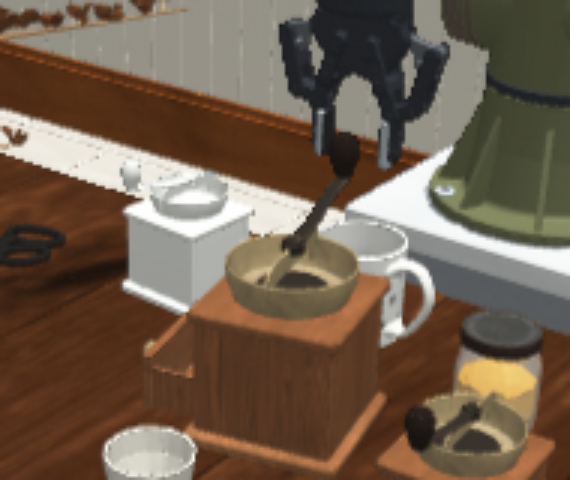

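The crank is following: the knob, at crop pixel (345,155), sits between the pads, and the mill hasn't moved.

Emit:
drive_tool(rows="0 0 0.7 -2 -11 4 0.1; 0 0 0.75 0 -11 1 0.1; 0 0 0.75 1 -11 1 0.1; 0 0 0.75 1 -11 0 0.1; 0 0 0.75 1 -11 0 0.1; 0 0 0 0 0 0 0.1")

```text
t: 4.3
tcp_pos: [0.451, 0.0831, 0.1963]
ee_rot: [[0.926, -0.377, 0.018], [-0.377, -0.926, -0.001], [0.017, -0.006, -1.0]]
wrist_force: [-0.4, 0.3, 0.3]
finger_gap: 0.0469
```

Run:
```python
from h import *
orbit(6,8)
```

```text
phi -201.46526343193796 r 0.09993664959974485 yang -112.16523648898455 F [-0.4288  0.3466  0.3098] q6 118.18166416285945 z 0.1963193442290003
0 0 0.66 -4 -11 1
0 0 0.72 1 -11 -0
0 0 -0.11 1 -11 -0
0 0 -0.09 2 -11 -0
0 0 -0.07 3 -10 -0
0 0 -0.05 4 -10 -0
0 0 -0.04 5 -9 -0
0 0 -0.02 6 -9 -0
```

```bash
cat >> h.py <<'E'
def orbk(fk0,d,n,lim=-142,stop=-254,zt=.195):
    pts=[]
    for k in range(1,n+1):
        f=max(fk0-d*k,stop);a=np.radians(f);K=AX+.103*np.array([np.cos(a),np.sin(a)])
        y=max(f+90-6,lim+np.degrees(np.arctan2(K[1],K[0])));t=np.radians(y)
        p=K-.0105*np.array([np.cos(t),np.sin(t)]);pts.append((*p,zt,y));print(f,end=' ')
    print();plan(pts)
E
python3 - <<'E'
from h import *
s=sensors.get_state();print(s['joint_positions'])
orbk(-196,6,10)
E
```

```text
[  5.9426   7.6651 105.1942  -0.1791  66.1298 118.1817]
-202 -208 -214 -220 -226 -232 -238 -244 -250 -254 
0 0 0.73 -2 -11 1
0 0 0.75 1 -11 -0
0 0 0.65 0 -11 -0
0 0 -0.10 -1 -11 -0
0 0 -0.09 1 -11 -0
0 0 -0.07 2 -11 -0
0 0 -0.05 3 -10 -0
0 0 -0.04 4 -10 -0
0 0 -0.02 5 -9 -0
0 0 -0.00 4 -6 -0
```

Emit:
drive_tool(rows="0 0 0.73 -2 -11 1 0.1; 0 0 0.75 0 -11 0 0.1; 0 0 0.65 0 -11 0 0.1; 0 0 0 0 -11 0 0.1; 0 0 0 1 -11 0 0.1; 0 0 0 0 0 0 0.1")

```text
t: 4.9
tcp_pos: [0.481, 0.127, 0.1969]
ee_rot: [[0.787, -0.617, 0.019], [-0.617, -0.787, -0.002], [0.016, -0.01, -1.0]]
wrist_force: [-0.2, 1.0, 0.2]
finger_gap: 0.0468
```

Run:
```python
from h import *
import cv2
s=sensors.get_state();print(s['joint_positions'][5],s['tcp_pos'],yang(s['ee_rot']))
im=viewer.grab_frame('side')[:,:,::-1]
cv2.imwrite('pics/a4.png',cv2.resize(im[100:260,230:420],None,fx=3,fy=3))
orbk(-226,6,5)
```

```text
138.93422302064297 [0.481  0.127  0.1969] -128.0863132375205
-232 -238 -244 -250 -254 
0 0 -0.12 -1 -11 2
0 0 -0.05 3 -10 -0
0 0 -0.04 4 -10 -0
0 0 -0.02 5 -9 -0
0 0 -0.00 4 -6 -0
```

View pics/a4.png

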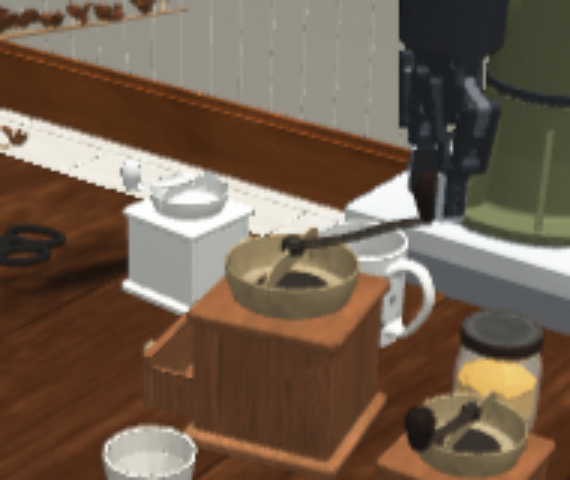

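The knob, at crop pixel about (425,195), is still between the fingers and the crank is most of the way round. I'll carry on.

Emit:
drive_tool(rows="0 0 -0.1 -1 -11 1 0.1; 0 0 -0.05 3 -10 0 0.1; 0 0 -0.05 4 -10 0 0.1; 0 0 0 5 -9 0 0.1; 0 0 0 4 -6 0 0.1; 0 0 0 0 0 0 0.1")

```text
t: 5.55
tcp_pos: [0.5234, 0.1566, 0.1963]
ee_rot: [[0.809, -0.588, 0.018], [-0.588, -0.809, -0.002], [0.016, -0.009, -1.0]]
wrist_force: [-0.3, 0.8, 0.3]
finger_gap: 0.047
```

Run:
```python
from h import *
import cv2
s=sensors.get_state();print(s['joint_positions'][5],s['tcp_pos'],yang(s['ee_rot']),s['wrist_force'])
im=viewer.grab_frame('side')[:,:,::-1]
cv2.imwrite('pics/a5.png',cv2.resize(im[100:260,230:420],None,fx=3,fy=3))
for f in (-235,-240,-245,-250,-255,-258):
    a=np.radians(f);print(f,proj('side',[*(AX+.103*np.array([np.cos(a),np.sin(a)])),.194]))
```

```text
139.0955891660169 [0.5234 0.1566 0.1963] -125.98570536789765 [-0.2883  0.8006  0.2552]
-235 [375.4062 166.2089]
-240 [375.5882 167.815 ]
-245 [375.4128 169.4227]
-250 [374.8736 171.0193]
-255 [373.9671 172.5916]
-258 [373.2466 173.5177]
```

View pics/a5.png

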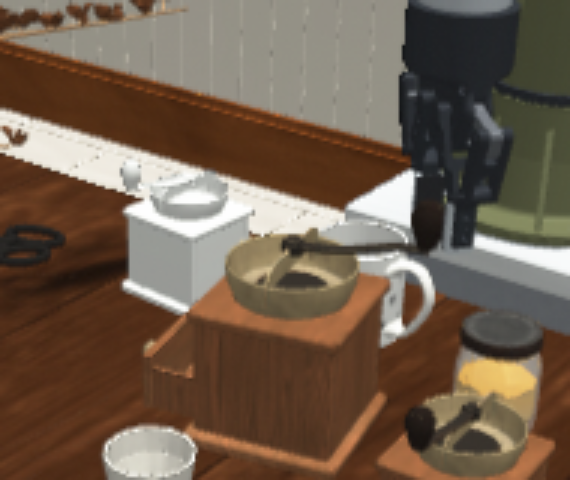

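Emit:
drive_tool(rows="0 0 0 0 0 -10 0.1; 0 0 0 0 0 -20 0.1; 0 0 0 0 0 -30 0.1; 0 0 0 0 0 -30 0.1; 0 0 0 0 0 -10 0.1; 0 0 0 0 0 0 -1; 0 0 0 0 0 0 -1")

```text
t: 6.3
tcp_pos: [0.5195, 0.1559, 0.3022]
ee_rot: [[0.809, -0.587, 0.018], [-0.587, -0.809, -0.002], [0.016, -0.009, -1.0]]
wrist_force: [0.7, 0.5, -0.9]
finger_gap: 0.0188
```

Run:
```python
from h import *
import cv2
s=sensors.get_state();print(s['joint_positions'],s['tcp_pos'],yang(s['ee_rot']),s['wrist_force'])
for z in (.35,.42,.5): print(z,pl('top',(330,168),z))
# branch: points along top row vs side
for a in [(325,128),(360,125),(400,122),(440,120)]:
  for z in (.25,.3,.35,.4): print(a,z,pl('top',a,z)[:2],proj('side',pl('top',a,z)))
im=viewer.grab_frame('side')[:,:,::-1];t=viewer.grab_frame('top')[:,:,::-1]
c=np.hstack([cv2.resize(im[20:220,40:440][:, :],None,fx=1,fy=1),]);cv2.imwrite('pics/a6.png',cv2.resize(im[0:260,60:440],None,fx=2,fy=2))
cv2.imwrite('pics/a7.png',cv2.resize(t[20:320,160:540],None,fx=2,fy=2))
```

```text
[ 12.9923  13.4355  83.9117  -0.3612  81.6593 139.0039] [0.5195 0.1559 0.3022] -125.95809517589132 [ 0.7194  0.5375 -0.8631]
0.35 [0.5933 0.0327 0.35  ]
0.42 [0.5744 0.0341 0.42  ]
0.5 [0.5529 0.0356 0.5   ]
(325, 128) 0.25 [0.724  0.0414] [274.1968 166.2531]
(325, 128) 0.3 [0.7058 0.0419] [280.1731 139.0262]
(325, 128) 0.35 [0.6876 0.0424] [286.2738 111.2332]
(325, 128) 0.4 [0.6694 0.0429] [292.5026  82.8562]
(360, 125) 0.25 [ 0.7307 -0.0466] [238.2382 156.3307]
(360, 125) 0.3 [ 0.7121 -0.0421] [245.2204 130.515 ]
(360, 125) 0.35 [ 0.6936 -0.0375] [252.3689 104.0845]
(360, 125) 0.4 [ 0.6751 -0.033 ] [259.6897  77.0169]
(400, 122) 0.25 [ 0.7371 -0.1474] [200.8711 145.7547]
(400, 122) 0.3 [ 0.7183 -0.1383] [208.7802 121.4182]
(400, 122) 0.35 [ 0.6995 -0.1292] [216.9034  96.4232]
(400, 122) 0.4 [ 0.6807 -0.12  ] [225.2494  70.7424]
(440, 120) 0.25 [ 0.7409 -0.2484] [167.6695 135.7602]
(440, 120) 0.3 [ 0.722  -0.2347] [176.2809 112.8011]
(440, 120) 0.35 [ 0.703  -0.2209] [185.152   89.1495]
(440, 120) 0.4 [ 0.684  -0.2072] [194.2949  64.7734]
```

View pics/a6.png

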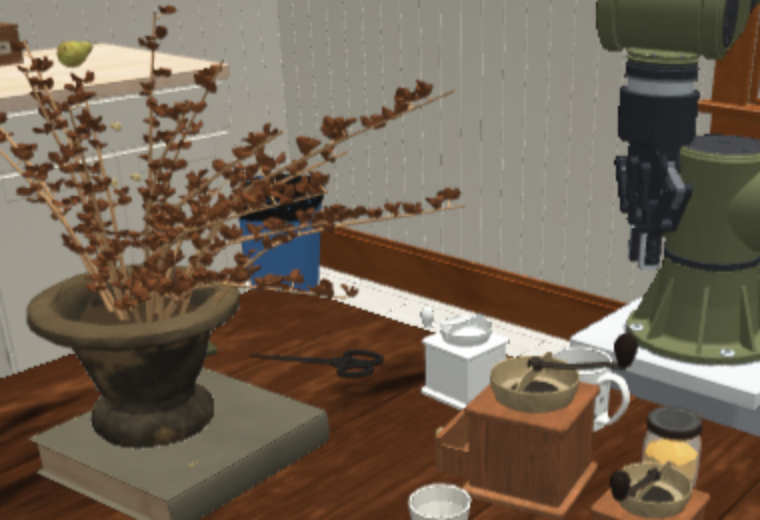

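View pics/a7.png

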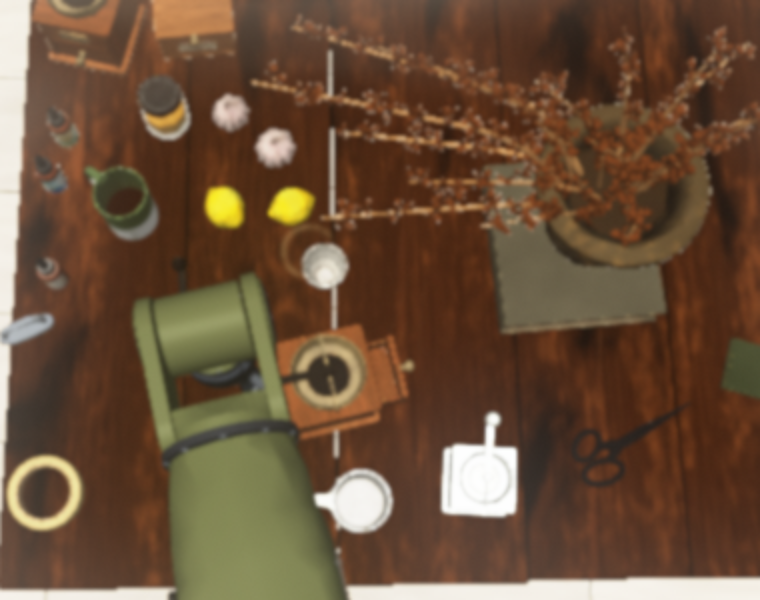

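Run:
```python
from h import *
A=sensors.get_state()['tcp_pos'];y=-126;B=np.array([.53,-.16,.31]);n=16
plan([tuple(A+(B-A)*k/n)+(y+126*k/n,) for k in range(1,n+1)])
```

```text
0 0 -0.98 12 16 -1
0 0 -0.98 10 17 -1
0 0 -0.98 7 18 -1
0 0 -0.98 5 19 -1
0 0 -0.98 2 20 -1
0 0 -0.98 -1 20 -1
0 0 -0.98 -3 19 -1
0 0 -0.98 -6 19 -1
0 0 -0.98 -8 18 -1
0 0 -0.98 -11 17 -1
0 0 -0.98 -13 15 -1
0 0 -0.98 -15 13 -1
0 0 -0.98 -16 11 -1
0 0 -0.98 -18 9 -1
0 0 -0.98 -19 6 -1
0 0 -0.98 -19 3 -1
```

Emit:
drive_tool(rows="0 0 -0.98 12 16 -1 -1; 0 0 -0.98 10 17 -1 -1; 0 0 -0.98 7 18 -1 -1; 0 0 -0.98 5 19 -1 -1; 0 0 -0.98 2 20 -1 -1; 0 0 -0.98 -1 20 -1 -1; 0 0 -0.98 -3 19 -1 -1; 0 0 -0.98 -6 19 -1 -1")

```text
t: 7.2
tcp_pos: [0.5236, -0.0059, 0.3004]
ee_rot: [[0.872, 0.489, 0.001], [0.489, -0.872, -0.003], [-0.0, 0.003, -1.0]]
wrist_force: [0.4, -0.4, -0.2]
finger_gap: -0.0002
```

Run:
```python
from h import *
s=sensors.get_state();A=s['tcp_pos'];y=yang(s['ee_rot']);print(A,y,s['finger_gap']);B=np.array([.53,-.17,.31]);n=9
plan([tuple(A+(B-A)*k/n)+(y-y*k/n,) for k in range(1,n+1)])
```

```text
[ 0.5236 -0.0059  0.3004] -60.72290943205613 -0.00016901087707205345
0 0 -0.84 -8 16 -1
0 0 -0.84 -10 15 -1
0 0 -0.84 -12 14 -1
0 0 -0.84 -13 12 -1
0 0 -0.84 -15 11 -1
0 0 -0.84 -16 9 -1
0 0 -0.84 -17 7 -1
0 0 -0.84 -18 5 -1
0 0 -0.84 -18 3 -1
```

Emit:
drive_tool(rows="0 0 -0.84 -8 16 -1 -1; 0 0 -0.84 -10 15 -1 -1; 0 0 -0.84 -12 14 -1 -1; 0 0 -0.84 -13 12 -1 -1; 0 0 -0.84 -15 11 -1 -1; 0 0 -0.84 -16 9 -1 -1; 0 0 -0.84 -17 7 -1 -1; 0 0 -0.8 -18 5 -1 -1")

```text
t: 8.0
tcp_pos: [0.5299, -0.1578, 0.2987]
ee_rot: [[0.086, 0.996, -0.014], [0.996, -0.086, 0.001], [-0.0, -0.014, -1.0]]
wrist_force: [0.9, -0.5, 0.7]
finger_gap: -0.0001
```

Run:
```python
from h import *
import cv2
s=sensors.get_state();A=s['tcp_pos'];print(A,yang(s['ee_rot']),s['joint_positions'])
t=viewer.grab_frame('top')[:,:,::-1];im=viewer.grab_frame('side')[:,:,::-1]
cv2.imwrite('pics/b1.png',np.hstack([cv2.resize(t[120:320,240:440],None,fx=2,fy=2),cv2.resize(im[60:260,220:420],None,fx=2,fy=2)]))
cv2.imwrite('pics/b1c.png',cv2.resize(t[165:300,260:420],None,fx=4,fy=4,interpolation=cv2.INTER_CUBIC))
```

```text
[ 0.5299 -0.1578  0.2987] -4.940816756412818 [-20.2836  15.8829  81.3234  -0.237   83.5729 -15.3148]
```

View pics/b1.png

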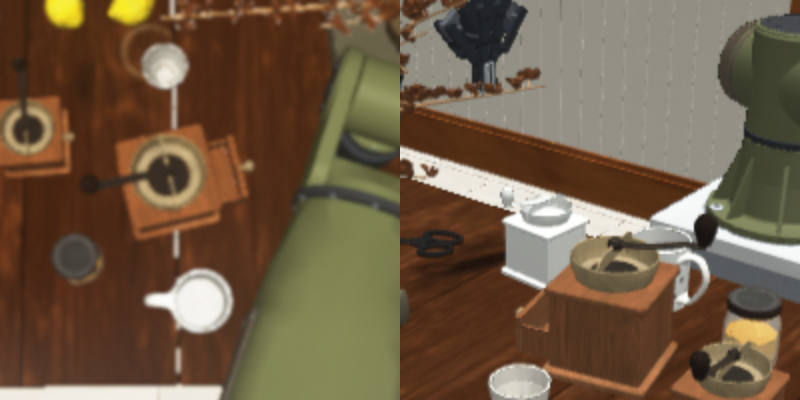

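Emit:
drive_tool(rows="0 0.9 -0.3 -5 0 0 -1; 0 0.9 -0.3 -5 0 0 -1; 0 0.9 0 0 0 0 -1; 0 0.9 0 0 0 0 -1; 0 0.8 0 0 0 0 -1; 0 0 0 0 0 0 -1")

```text
t: 8.7
tcp_pos: [0.529, -0.165, 0.2941]
ee_rot: [[0.021, 1.0, -0.001], [0.801, -0.016, 0.599], [0.599, -0.014, -0.801]]
wrist_force: [0.3, 0.8, -0.2]
finger_gap: 0.0005
```

Run:
```python
from h import *
C=lambda u,v:(u/2+240-.3,v/2+120-.3)
K=pl('top',C(90,184),.205);d=K[:2]-AX;print('knob',K,np.hypot(*d),np.degrees(np.arctan2(d[1],d[0])))
s=sensors.get_state();A=s['tcp_pos'];R=s['ee_rot'];print(A,s['joint_positions']);print(R)
tip=A+.011*R[:,2];tgt=np.array([.573,-.075,0])-np.array([.208,-.978,0])*(-.045);tgt[2]=.032
print('tip',tip,'tgt',tgt,'tool delta mm',R.T@(tgt-tip)*1e3)
```

```text
knob [0.5206 0.1456 0.205 ] 0.10182782950083061 103.26207963547893
[ 0.529  -0.165   0.2941] [-33.3932  24.8397  76.0684  30.4689  99.9858 -32.4822]
[[ 0.0208  0.9998 -0.0014]
 [ 0.8005 -0.0158  0.5991]
 [ 0.5989 -0.0136 -0.8007]]
tip [ 0.529  -0.1585  0.2853] tgt [ 0.5824 -0.119   0.032 ] tool delta mm [-119.0188   56.1848  226.3719]
```

Emit:
drive_tool(rows="0 0 0 -12 20 22 -1; 0 0 0 -13 20 23 -1; 0 0 0 -15 12 28 -1; 0 0 0 -15 4 28 -1; 0 0 0 -15 0 28 -1; 0 0 0 -15 0 28 -1; 0 0 0 0 0 0 -1")

```text
t: 9.4
tcp_pos: [0.585, -0.1359, 0.1095]
ee_rot: [[0.029, 1.0, -0.007], [0.816, -0.02, 0.578], [0.578, -0.022, -0.816]]
wrist_force: [-0.6, -0.2, -1.3]
finger_gap: 0.0004
```

```bash
cat >> h.py <<'E'
def drw(off,zt=.032,kf=(.573,-.075)):
    s=sensors.get_state();A=s['tcp_pos'];R=s['ee_rot'];tip=A+.011*R[:,2]
    tgt=np.array([kf[0],kf[1],0])+np.array([.208,-.978,0])*off;tgt[2]=zt
    print('tip',tip,'F',s['wrist_force'],'tool delta mm',R.T@(tgt-tip)*1e3,'z axis',R[:,2],'y',R[:,1])
E
python3 - <<'E'
from h import *
import cv2
drw(.045)
t=viewer.grab_frame('top')[:,:,::-1];im=viewer.grab_frame('side')[:,:,::-1]
cv2.imwrite('pics/b2.png',np.hstack([cv2.resize(t[120:320,240:440],None,fx=2,fy=2),cv2.resize(im[60:260,200:400],None,fx=2,fy=2)]))
E
```

```text
tip [ 0.585  -0.1295  0.1005] F [-0.6094 -0.1605 -1.2588] tool delta mm [-31.0593  -1.2859  62.0205] z axis [-0.0067  0.5779 -0.8161] y [ 0.9996 -0.0198 -0.0223]
```

View pics/b2.png

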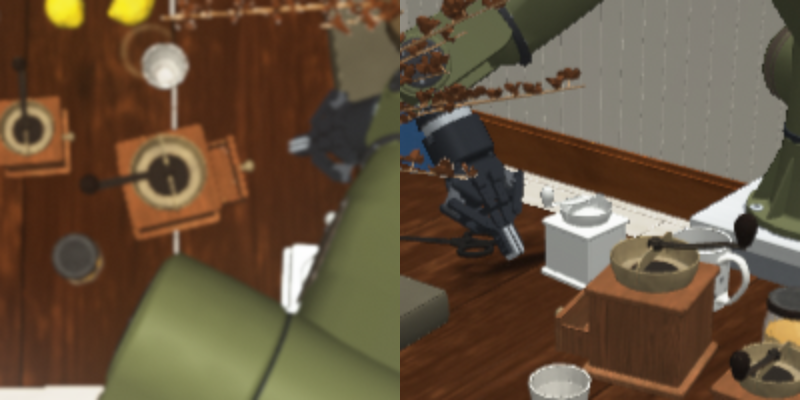

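The tilted closed fingertips, at top crop (300,145) and side crop (515,255), are in front of the drawer knob, with clear space around them. Next I'll lower them.

Emit:
drive_tool(rows="0 0 0 -8 0 16 -1; 0 0 0 -8 0 16 -1; 0 0 0 -8 0 16 -1; 0 0 0 -6 0 11 -1; 0 0 0 0 0 0 -1; 0 0 0 0 0 0 -1")

```text
t: 10.1
tcp_pos: [0.5882, -0.1285, 0.0492]
ee_rot: [[0.022, 1.0, 0.005], [0.821, -0.021, 0.571], [0.571, -0.009, -0.821]]
wrist_force: [-0.4, -0.2, 0.4]
finger_gap: -0.0001
```

Run:
```python
from h import *
import cv2
drw(.030)
t=viewer.grab_frame('top')[:,:,::-1];im=viewer.grab_frame('side')[:,:,::-1]
cv2.imwrite('pics/b3.png',np.hstack([cv2.resize(t[165:265,310:410],None,fx=4,fy=4),cv2.resize(im[160:260,240:340],None,fx=4,fy=4)]))
```

```text
tip [ 0.5883 -0.1222  0.0402] F [-0.4174 -0.2171  0.3603] tool delta mm [ 9.7994 -9.345  16.8507] z axis [ 0.005  0.571 -0.821] y [ 0.9997 -0.0212 -0.0086]
```

View pics/b3.png

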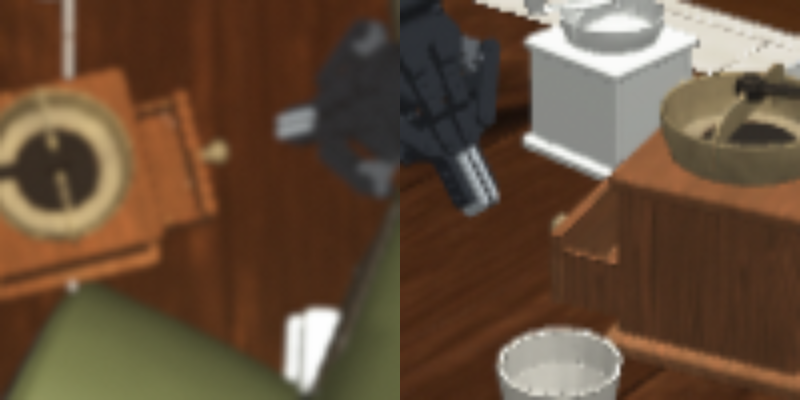

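Emit:
drive_tool(rows="0 0 0 5 -5 8 -1; 0 0 0 5 -4 8 -1; 0 0 0 6 -2 5 -1; 0 0 0 0 0 0 -1; 0 0 0 0 0 0 -1")

```text
t: 10.7
tcp_pos: [0.5771, -0.1008, 0.0424]
ee_rot: [[0.021, 1.0, 0.007], [0.821, -0.021, 0.57], [0.57, -0.006, -0.822]]
wrist_force: [-0.3, 0.7, -0.5]
finger_gap: 0.0003
```

Run:
```python
from h import *
import cv2
drw(.010)
t=viewer.grab_frame('top')[:,:,::-1];im=viewer.grab_frame('side')[:,:,::-1]
cv2.imwrite('pics/b4.png',np.hstack([cv2.resize(t[165:265,310:410],None,fx=4,fy=4),cv2.resize(im[160:260,240:340],None,fx=4,fy=4)]))
```

```text
tip [ 0.5772 -0.0945  0.0334] F [-0.3325  0.6698 -0.4838] tool delta mm [ 7.1896 -2.3034  6.6494] z axis [ 0.0069  0.5699 -0.8217] y [ 0.9998 -0.0209 -0.0061]
```

View pics/b4.png

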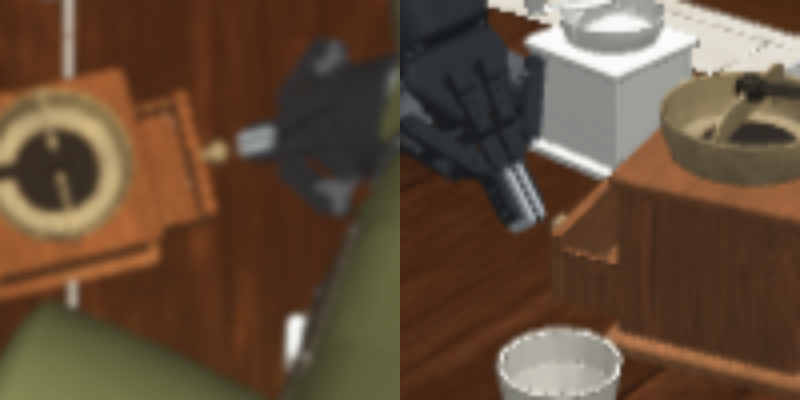

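Emit:
drive_tool(rows="0 0 0 4 -1 3 -1; 0 0 0 4 -1 3 -1; 0 0 0 4 -1 3 -1; 0 0 0 4 -1 3 -1; 0 0 0 4 -1 3 -1; 0 0 0 4 -1 3 -1; 0 0 0 0 0 0 -1")

```text
t: 11.5
tcp_pos: [0.5715, -0.0688, 0.0413]
ee_rot: [[0.021, 1.0, 0.008], [0.822, -0.022, 0.57], [0.57, -0.006, -0.822]]
wrist_force: [-1.0, 0.3, 0.8]
finger_gap: -0.0001
```

Run:
```python
from h import *
import cv2
drw(-.038)
t=viewer.grab_frame('top')[:,:,::-1];im=viewer.grab_frame('side')[:,:,::-1]
cv2.imwrite('pics/b5.png',np.hstack([cv2.resize(t[165:265,310:410],None,fx=4,fy=4),cv2.resize(im[160:260,240:340],None,fx=4,fy=4)]))
```

```text
tip [ 0.5716 -0.0625  0.0323] F [-1.0169  0.3037  0.7914] tool delta mm [19.9523 -7.0021 14.2449] z axis [ 0.0076  0.5697 -0.8218] y [ 0.9997 -0.0216 -0.0057]
```

View pics/b5.png

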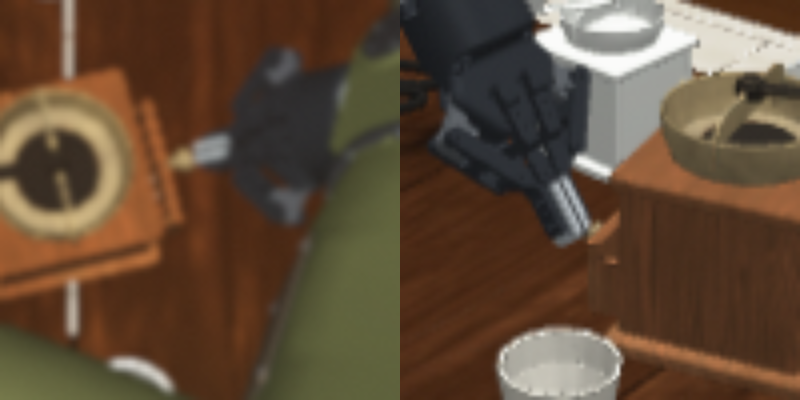

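Emit:
drive_tool(rows="0 0 0 3 -1 2 -1; 0 0 0 3 -1 2 -1; 0 0 0 3 -1 2 -1; 0 0 0 3 -1 2 -1; 0 0 0 0 0 0 -1")

```text
t: 12.1
tcp_pos: [0.5678, -0.054, 0.0416]
ee_rot: [[0.022, 1.0, 0.009], [0.822, -0.023, 0.569], [0.569, -0.005, -0.822]]
wrist_force: [1.4, -0.0, -0.3]
finger_gap: -0.0001
```

Run:
```python
from h import *
import cv2
drw(-.038)
t=viewer.grab_frame('top')[:,:,::-1];im=viewer.grab_frame('side')[:,:,::-1]
cv2.imwrite('pics/b6.png',np.hstack([cv2.resize(t[165:265,310:410],None,fx=4,fy=4),cv2.resize(im[160:260,240:340],None,fx=4,fy=4)]))
```

```text
tip [ 0.5679 -0.0477  0.0325] F [ 1.4453 -0.0214 -0.2641] tool delta mm [ 7.7497 -3.0654  6.039 ] z axis [ 0.0087  0.5694 -0.822 ] y [ 0.9997 -0.0228 -0.0052]
```

View pics/b6.png

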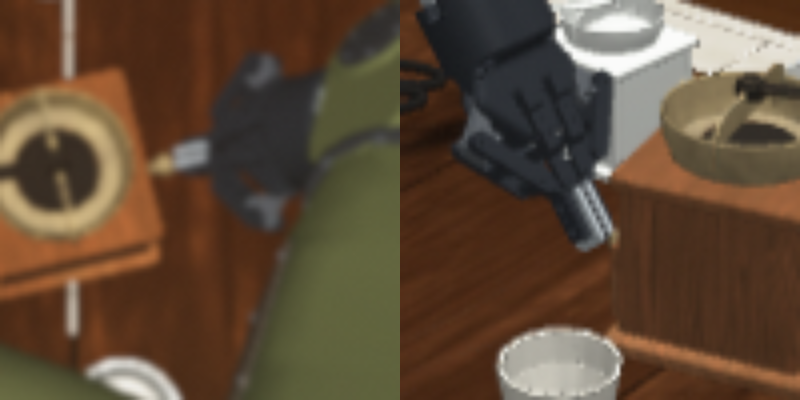

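Emit:
drive_tool(rows="0 0 0 1.6 -0.5 1.1 -1; 0 0 0 1.6 -0.5 1.1 -1; 0 0 0 1.6 -0.5 1.1 -1; 0 0 0 0 0 0 -1")

```text
t: 12.6
tcp_pos: [0.5666, -0.0483, 0.0416]
ee_rot: [[0.022, 1.0, 0.009], [0.822, -0.023, 0.569], [0.569, -0.005, -0.822]]
wrist_force: [-0.0, -0.4, -0.1]
finger_gap: 0.0002
```

Emit:
drive_tool(rows="0 0 0 1.6 -0.5 1.1 -1; 0 0 0 0 0 0 -1")

```text
t: 12.8
tcp_pos: [0.5661, -0.0462, 0.0417]
ee_rot: [[0.022, 1.0, 0.009], [0.822, -0.023, 0.569], [0.569, -0.005, -0.822]]
wrist_force: [-0.6, 0.3, -0.2]
finger_gap: 0.0
```

Run:
```python
from h import *
drw(-.038)
```

```text
tip [ 0.5662 -0.0399  0.0326] F [-0.5503  0.2541 -0.2147] tool delta mm [ 1.3529 -1.1684  1.6976] z axis [ 0.0094  0.5692 -0.8222] y [ 0.9997 -0.0234 -0.0048]
```

Emit:
drive_tool(rows="0 0 0 1.2 -0.4 0.8 -1; 0 0 0 0 0 0 -1")

```text
t: 13.0
tcp_pos: [0.5657, -0.0446, 0.0417]
ee_rot: [[0.022, 1.0, 0.009], [0.822, -0.023, 0.569], [0.569, -0.005, -0.822]]
wrist_force: [-0.4, -0.1, -0.1]
finger_gap: -0.0
```

Emit:
drive_tool(rows="0 0 0 1.2 -0.4 0.8 -1; 0 0 0 0 0 0 -1")

```text
t: 13.2
tcp_pos: [0.5655, -0.0436, 0.0417]
ee_rot: [[0.022, 1.0, 0.01], [0.823, -0.024, 0.568], [0.568, -0.004, -0.823]]
wrist_force: [1.2, -2.1, -1.0]
finger_gap: -0.0002
```

Run:
```python
from h import *
import cv2
drw(-.038)
t=viewer.grab_frame('top')[:,:,::-1];im=viewer.grab_frame('side')[:,:,::-1]
cv2.imwrite('pics/b7.png',np.hstack([cv2.resize(t[165:265,310:410],None,fx=4,fy=4),cv2.resize(im[160:260,240:340],None,fx=4,fy=4)]))
```

```text
tip [ 0.5656 -0.0374  0.0327] F [ 1.2242 -2.0697 -0.9539] tool delta mm [-0.7445 -0.5384  0.2848] z axis [ 0.0103  0.5682 -0.8228] y [ 0.9997 -0.0239 -0.004 ]
```

View pics/b7.png

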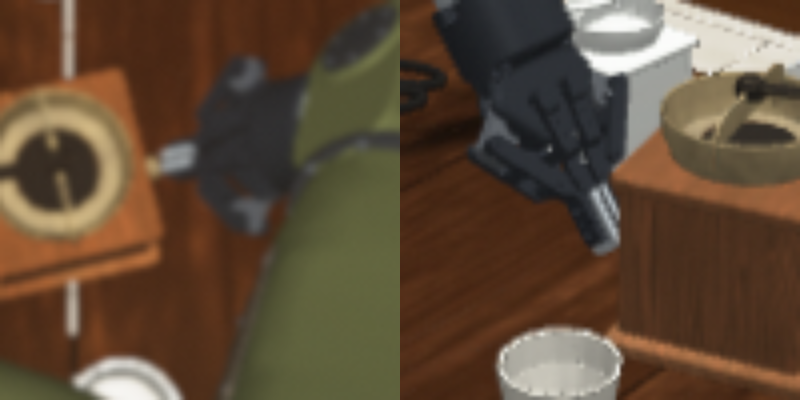

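Emit:
drive_tool(rows="0 0 0 1.2 -0.4 0.8 -1; 0 0 0 0 0 0 -1")

```text
t: 13.5
tcp_pos: [0.5654, -0.043, 0.0417]
ee_rot: [[0.022, 1.0, 0.011], [0.823, -0.025, 0.567], [0.567, -0.003, -0.824]]
wrist_force: [-0.3, -1.5, -0.0]
finger_gap: 0.0006
```

Emit:
drive_tool(rows="0 0 0 1.2 -0.4 0.8 -1; 0 0 0 0 0 0 -1")

```text
t: 13.7
tcp_pos: [0.5654, -0.0423, 0.0418]
ee_rot: [[0.022, 1.0, 0.013], [0.824, -0.026, 0.566], [0.566, -0.002, -0.824]]
wrist_force: [0.6, -2.5, -0.8]
finger_gap: 0.0002
```

Emit:
drive_tool(rows="0 0 0 2 -0.5 1.4 -1; 0 0 0 0 0 0 -1")

```text
t: 13.9
tcp_pos: [0.5652, -0.0405, 0.0418]
ee_rot: [[0.023, 1.0, 0.014], [0.825, -0.027, 0.565], [0.565, -0.001, -0.825]]
wrist_force: [0.4, -2.0, -0.2]
finger_gap: 0.0002
```

Emit:
drive_tool(rows="0 0 0 2.4 -0.6 1.7 -1; 0 0 0 0.5 0 0.4 -1")

```text
t: 14.1
tcp_pos: [0.565, -0.0377, 0.0418]
ee_rot: [[0.023, 1.0, 0.016], [0.826, -0.028, 0.563], [0.564, 0.0, -0.826]]
wrist_force: [-1.3, -6.6, 0.4]
finger_gap: -0.0001
```

Emit:
drive_tool(rows="0 0 0 -4 1 -3 -1; 0 0 0 -12 3 -8 -1; 0 0 0 -24 5 -16 -1; 0 0 0 -24 5 -16 -1; 0 0 0 -24 5 -16 -1; 0 0 0 0 0 0 -1")

```text
t: 14.7
tcp_pos: [0.5813, -0.1496, 0.0408]
ee_rot: [[0.022, 1.0, 0.013], [0.824, -0.025, 0.566], [0.566, -0.002, -0.824]]
wrist_force: [0.4, 0.4, -0.4]
finger_gap: 0.0003
```

Run:
```python
from h import *
import cv2
drw(.05)
t=viewer.grab_frame('top')[:,:,::-1];im=viewer.grab_frame('side')[:,:,::-1]
cv2.imwrite('pics/b8t.png',t);cv2.imwrite('pics/b8s.png',im)
cv2.imwrite('pics/b8.png',np.hstack([cv2.resize(t[165:265,280:380],None,fx=4,fy=4,interpolation=cv2.INTER_CUBIC),cv2.resize(im[160:260,260:360],None,fx=4,fy=4,interpolation=cv2.INTER_CUBIC)]))
```

```text
tip [ 0.5815 -0.1434  0.0318] F [ 0.4126  0.3853 -0.4275] tool delta mm [16.2659  1.4405 10.8792] z axis [ 0.0129  0.5657 -0.8245] y [ 0.9997 -0.0251 -0.0016]
```

View pics/b8.png

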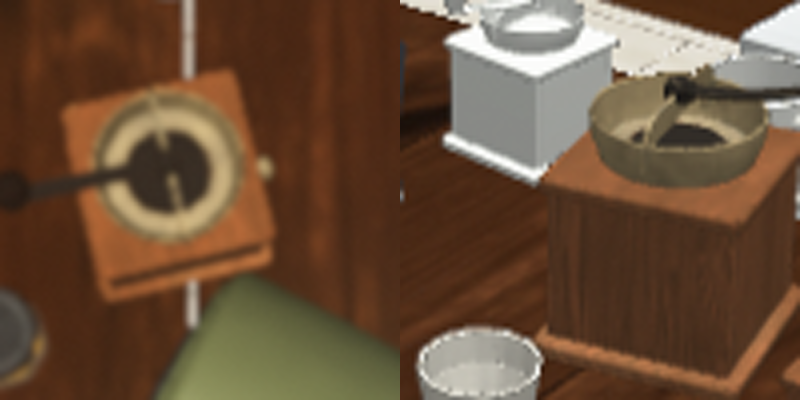

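Run:
```python
from h import *
import cv2
C=lambda u,v:(u/4+280-.4,v/4+165-.4)
xm=np.array([-.208,.978])
for u in (266,273):
  k=pl('top',C(u,168),.037);print('knob',k,'x rel axis',(k[:2]-AX)@xm,'home -.0765')
a=cv2.imread('pics/top0.png');b=cv2.imread('pics/b8t.png')
def sh(name,x0,y0,x1,y1,A,B):
  r=cv2.matchTemplate(B[y0-8:y1+8,x0-8:x1+8],A[y0:y1,x0:x1],cv2.TM_CCOEFF_NORMED);_,m,_,l=cv2.minMaxLoc(r)
  x,y=l;f=lambda p,q,s:(p-s)/(2*(p+s-2*q)) if 0<x<16 and 0<y<16 else 0
  print(name,x-8+f(r[y,x-1],r[y,x],r[y,x+1]),y-8+f(r[y-1,x],r[y,x],r[y+1,x]),m)
sh('mill left edge/top',296,182,312,225,a,b)
sh('mill top corner',325,178,350,194,a,b)
sh('jar',262,230,295,265,a,b);sh('cup',305,136,338,168,a,b)
a=cv2.imread('pics/side0.png');b=cv2.imread('pics/b8s.png')
sh('S mill body',296,215,358,255,a,b);sh('S jar',378,200,415,238,a,b);sh('S cup',258,238,300,284,a,b);sh('S mug',357,172,378,216,a,b)
```

```text
knob [ 0.5616 -0.0177  0.037 ] x rel axis -0.06643660510449086 home -.0765
knob [ 0.5615 -0.0227  0.037 ] x rel axis -0.07136000171660095 home -.0765
mill left edge/top -2.0794535 0.18592165 0.8517873883247375
mill top corner -0.23230268 0.33139077 0.9244872331619263
jar -0.026962554 -0.017675307 0.9981135129928589
cup 0.0034422835 0.0036016745 0.9999309182167053
S mill body 2.1223016 0.7241037 0.9562530517578125
S jar -0.001169421 0.0017101705 0.9998828172683716
S cup 0.0012371362 -0.00018321771 0.9966295957565308
S mug 0.04934563 0.07426469 0.6357318162918091
```

Run:
```python
import cv2,numpy as np
from h import *
a=cv2.imread('pics/b8t.png');b=cv2.imread('pics/b8s.png')
C=lambda u,v:(u/4+280-.4,v/4+165-.4)
ax=pl('top',C(169,167),.148);k=pl('top',C(272,168),.037);kn=pl('top',C(14,190),.205)
print('axis',ax,'drawer out mm',((ax-k)[:2]@[-.208,.978]-.0765)*1e3,'crank',np.degrees(np.arctan2(*(kn-ax)[1::-1])))
cv2.imwrite('pics/b9.png',np.vstack([a[100:400,160:560],b[0:300,0:400]]))
print(sensors.get_state()['joint_positions'])
```

```text
axis [0.5432 0.0523 0.148 ] drawer out mm -0.0527179915890269 crank 103.5810363138699
[-29.039   44.6024  80.3637  31.1816  75.2441 -41.2438]
```

View pics/b9.png

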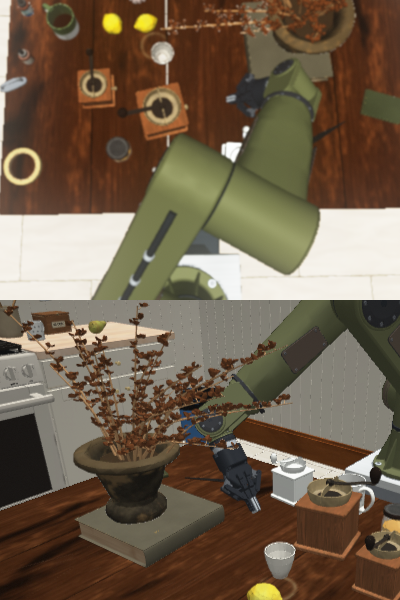

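Run:
```python
from h import *
s=sensors.get_state();print(s['t'],abs(s['joint_velocities']).max(),s['wrist_force'])
print(job.job_done())
```

```text
14.8 1.859125262734623 [0.0577 0.4923 0.4381]
the job is handed in; nothing more can be done
None
```

I turned the crank to point straight back and pushed the drawer home. The job was handed in at about 15 s on the robot's clock, and no verdict was reported.

I straddled the crank handle with the open fingertips and pushed it clockwise, about 142°. Then I shut the fingers, tilted the tool about 35° and pushed the drawer in by its knob. I stopped when the wrist force climbed to about 6.6 N at the stop.

Last checks, from the camera pictures:
- **Crank:** the handle points at about 103.5°, against about 102° for straight back, so it is within about 2° of straight.
- **Drawer:** it is out by about 0 mm, give or take 1–2 mm.
- **Mill:** it slid about 5–6 mm along the drawer direction during the final push, within the 30 mm limit. It looks flat on the table.
- **Cup and jar:** neither has moved, to well under a pixel.
- **Mug:** it also appears not to have moved, but its picture match was weak (score 0.64) because the crank now partly covers it.
- **Contact:** the tool was about 8 cm clear of the drawer knob with almost no wrist force. The forearm's clearance from the surroundings was judged only from the pictures.

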